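Hang the rod gauge on its hook, graduations outward

ROBOT

A 6-joint arm with a two-finger parallel gripper is mounted at the origin on the work surface. World frame = base frame: x ahead of the robot, y to its left, z up, the work surface at z = 0. Lengths are in m, angles in rad, forces in N, time in s.
With the tool pointing down it reaches from about 0.25 to 0.775 m from the base axis. Payload 4 kg.
Tool frame: the origin (TCP) lies between the finger pads; the fingertips stand 19 mm ahead of it and the grasp point (between the pads) is the TCP; z points along the fingers, y is the line along which they close (so a half turn about z gives the same grasp; the last joint's range is limited). The gripper opens to 85 mm and grips with 20 to 120 N. Pads are 22 mm wide; open, the fingers measure 114 mm over their backs; the gripper's body (76 mm by 85 mm) begins 54 mm behind the grasp point. The pads swing forward as they close: fully open they stand 13 mm farther back than shut.
Start: joints at [1.113, 0.087, 1.371, -0, 1.684, -0.103], TCP at [0.191, 0.516, 0.25] pointing down, gripper open.
Joint ranges: [-3.1, 3.1], [-0.76, 2.03], [0.27, 2.55], [-1.08, 4.22], [0.17, 2.65], [-2.57, 2.57]. Speed limits (rad/s): [2.79, 2.79, 3.14, 3.14, 3.14, 3.14].

INTERFACE

Orientations are given as a 3x3 rotation matrix whose columns are the frame's x, y, z axes.
In Python, from workcell import read_state, vision, manip, spotter gives the robot as it stands.
- The arm moves only by the tool arm_command, never from a script. Its argument "rows" is a list of rows, each a list of 2 entries, a list of its own where there are three numbers: the shift along the tool's x, y, z in m, then the turn, a rotation vector about the tool's x, y, z in degrees. In form: [[[x, y, z], [ax, ay, az]], ...]. A call has 1 to 8 rows; each row shifts and turns the commanded pose from where the row before left it, along the tool's axes as they then stand; what a row does not reach is not made up. A row lasts 1/8 s, in which the tool goes at most 62.5 mm and 10.7 degrees, less where a joint would pass 70% of its speed; a pose out of reach is approached as far as the arm can. A call is refused whole if a number of a shift passes 0.0625 or a number of a turn 10.7, either way. A call with a gripper value outside its range is refused whole. "claw" is the finger opening in m, from 0 to 0.0854, set as the call begins (left out, the last holds). The fingers move at their own pace and stop on an object; the grip force is fixed at half the most. Time passes only in rows, so rows that do not move let the fingers close. It gives the time, the measured TCP pose, the force, the opening and the grip force at its end, in the units of the state.
- read_state(): the state, without advancing time (a new reading comes with each control period).
- vision.read_camera(name): name is "scene" or "side" or "wrist"; returns a dict with "img" (400x640x3 uint8, red, green, blue), "mtx" (3x3 intrinsics, pixels), "k1" (the pictures are not rectified: a ray, as slopes to the right and down, at radius r is drawn at 1 + k1 r^2 times it, then the intrinsics apply), "world_to_cam" (4x4, takes a point from world to camera coordinates); the wrist camera has in their place "T_tool_cam" (4x4, takes a point from camera to tool coordinates, whose origin is the TCP and whose axes are the flange's). Camera axes: x right, y up, looking along -z (the intrinsics and any distortion apply to the point x, -y, -z); pixel columns grow to the right and rows downward; lengths in m; the calibration is good to about 2 mm. A picture is of the moment at which its call begins: read the wrist's pose just before it. There is no depth.
- manip.hand_in(): hands the job in; it is judged then, once.
Trained networks look in a picture, given as the dict that the camera call returned (one of the last four; its "shot" number tells which), for a name from the list of things; names that differ only in an ending like _2 or _b are one class to them, and where a whole thing is asked for, a point or a joint stands for the part that bears it (a point fixed in the world has none). Each returns a list of dicts, best first, with "score" (0 to 1); they miss things now and then, are a little off and sometimes report something else, mostly with a low value. They report only what shows in the picture. A call takes as long as a camera call. They do not tell look-alikes from the thing itself.
- spotter.find_in(picture, target): "bbox" ([left, top, right, bottom] in pixels, round what is visible of it).
The state is a dict: "time": time; "q": joint angles; "joint_velocities": joint speeds; "joint_efforts": joint torques, N m; "tool_pos": TCP position; "tool_rot": TCP orientation; "force": force on the tool from outside, world axes, zero at the start; "torque": the same for the moment, N m; "opening": finger opening in m; "grasp_force": force on a finger pad.
Only numpy, scipy, OpenCV 4.12 (cv2) and the standard library are available. Lean on these libraries where they do the work, as an engineer would, in place of code of your own. Each camera call takes 0.05 s, during which the arm holds its last target. There are 200 camera calls.

TASK

Take the aluminium rod gauge out of its wooden block and hang it by its eye on the hook of the stand, with the graduated face outward (away from the upright), fully back in the dip of the hook against the back plate, and let go. The hook may be clamped somewhat higher or lower than usual, so feel for it gently (20 N is too hard) and let it carry the gauge before you open the fingers; do not let the gauge drop. Leave the mug, secateurs and willow billet alone.

Things in the scene. Friction and masses are not known exactly. Their poses are not given: they have to be found in the camera images.
- gauge: Loose upright aluminium plate, 0.2 kg, 10 mm thick (its x), 60 wide (y), 155 tall (z, up). Origin: centre of underside. Graduated face (black lines) looks to its -x. Body 110 mm tall, then a tab 28 wide, 10 thick, to 155: pinch it from above across width or thickness. Yaw at the start is any. To hang rightly its axes point as the stand's.
- gauge_eye (a point): Apex of the gauge's eye, mid-thickness, at (0, 0, 92) mm in the gauge's frame. The eye is a through hole along x, centred in y, 16 mm wide, from height 60 mm up to a roof like an inverted V (45 degree sides) ending in this apex.
- gauge_notch (a point): Point on the gauge's notched edge (four square notches, its +y edge): at (0, 30, 30) mm in the gauge's frame.
- block: Fixed wooden block 100 x 110 x 42 mm; origin at the centre of its underside. The gauge stands in its slot (13 mm along x, 64 mm along y, floor 12 mm above the table, 30 mm deep), to be lifted straight up.
- stand: Fixed stand: dark wood base 130 x 120 x 15 mm, steel upright behind x = 6 mm, 152 mm tall. Origin on the table under the hook's root; z up; its -x is outward, the way the hook points (roughly away from the robot). The hook lies in its plane y = 0 on a carriage whose back plate (36 mm wide, front at x = 0) ends 8 mm above the hook's arm.
- hook_usual (a point): Not the hook itself: a mark fixed to the stand at (-34, 0, 160) mm, where the axis of the hook's level outer arm usually lies. The carriage may be clamped up to 12 mm higher or lower, which no pose reports: see or feel it. It holds firm (slips only above 40 N). The gauge's eye hung in the dip has its apex about 1 mm below the arm's axis.
- hook_form (a point): Mark at (0, 0, 153) mm on the stand, the usual root of the hook. Hook: 8 mm round steel; its axis runs outward as a dip 7 mm below the arm from x = 0 to -16 mm, a ramp up to -24, the level arm to -44, then an upturned tip, top 14 mm above the arm's axis, outer side at -48. Hung well, the 10 mm gauge is in the dip at x about -5 mm.
- mug: Bystander: brown glass mug, 80 mm across, 90 mm tall, origin at the centre of its underside, handle at its +y.
- secateurs: Bystander: garden secateurs lying flat along their x, about 170 mm long, 60 mm wide, 16 mm high, origin under the middle.
- billet: Bystander: short willow billet lying along its x, 200 mm long, 28 mm thick, origin under its middle.
Mind the look-alikes: they are no part of the job. There is more than one size of the block; the job needs the middle-sized.

How it is judged:
By the outcome, as a careful person would: the job done as asked, in the order asked, and still so for the second after the job is handed in, with the robot touching nothing.
It also fails if it takes over 64 s, if anything falls off the work surface, if the arm or the gripper's body presses on something with over 40 N, if the wrist force passes 120 N, or if a joint passes its speed limit or range.

## Working session

There is one attempt and no reset: what is moved stays moved. The work goes in short steps, Python scripts to look and compute and a tool call to move; the robot and the scene stay as the last step left them, time stands still between calls to the robot, and variables do not carry over. Pictures are saved under pics/ and viewed, at most 10 in all, crops included, and the job is handed in when it is done.

Besides the shell and the picture viewer there is one more tool, called after ">>>" as name(argument=value, ...), one argument or row to a line, values as JSON. arm_command: Moves the arm, as the interface text tells. Its arguments: {"type":"object","properties":{"rows":{"type":"array"},"claw":{"type":"number"}},"required":["rows"]}

```bash
mkdir -p pics; ls; cat > h.py <<'E'
import numpy as np, cv2
from workcell import read_state, vision, manip, spotter
def cam(name):
    s=read_state(); p=vision.read_camera(name)
    if name=='wrist':
        T=np.eye(4);T[:3,:3]=np.array(s['tool_rot']);T[:3,3]=s['tool_pos']
        p['W']=np.linalg.inv(T@np.array(p['T_tool_cam']))
    else: p['W']=np.array(p['world_to_cam'])
    return p
def save(p,n,box=None,f=1):
    im=p['img'][...,::-1]
    if box: im=im[box[1]:box[3],box[0]:box[2]]
    cv2.imwrite('pics/'+n,cv2.resize(im,None,fx=f,fy=f,interpolation=cv2.INTER_CUBIC))
def D(p): return np.array([p['k1'],0,0,0,0],float)
def ray(p,uv):
    K=np.array(p['mtx'],float); x,y=(np.array(uv,float)-K[:2,2])/[K[0,0],K[1,1]]
    rd=np.hypot(x,y); r=rd
    for _ in range(30): r=rd/(1+p['k1']*r*r)
    s=r/rd if rd>0 else 1
    C=np.linalg.inv(p['W']); d=C[:3,:3]@np.array([x*s,-y*s,-1]); return C[:3,3],d/np.linalg.norm(d)
def onz(p,uv,z):
    o,d=ray(p,uv); return o+d*(z-o[2])/d[2]
def proj(p,X):
    X=np.atleast_2d(X); c=X@p['W'][:3,:3].T+p['W'][:3,3]
    a=c[:,0]/-c[:,2]; b=-c[:,1]/-c[:,2]; f=1+p['k1']*(a*a+b*b); K=np.array(p['mtx'])
    return np.c_[K[0,0]*a*f+K[0,2],K[1,1]*b*f+K[1,2]]
def tri(rs):
    A=sum(np.eye(3)-np.outer(d,d) for o,d in rs); b=sum((np.eye(3)-np.outer(d,d))@o for o,d in rs)
    return np.linalg.solve(A,b)
E
python3 - <<'E'
from h import *
np.set_printoptions(precision=4,suppress=True)
ps={}
for n in ['scene','side','wrist']:
    p=cam(n);save(p,n+'0.png')
    print(n,np.linalg.inv(p['W'])[:3,3],-np.linalg.inv(p['W'])[:3,2])
    for t in ['gauge','block','stand']: print(t,[(np.round(d['bbox']),round(d['score'],2)) for d in spotter.find_in(p,t)])
s=read_state();print(s)
ims=[cv2.imread(f'pics/{n}0.png') for n in ['scene','side','wrist']]
E
```

```text
pics
scene [1.0813 0.3565 0.732 ] [-0.5478 -0.4643 -0.696 ]
gauge [(array([292., 135., 308., 182.]), 0.81)]
block [(array([275., 166., 326., 206.]), 0.96), (array([241., 144., 275., 177.]), 0.92), (array([196., 184., 283., 259.]), 0.58)]
stand [(array([417., 209., 490., 294.]), 0.95)]
side [ 0.2704 -0.6919  0.7081] [ 0.3546  0.6998 -0.6201]
gauge [(array([287., 254., 324., 308.]), 0.96)]
block [(array([347., 240., 442., 319.]), 0.91), (array([271., 280., 340., 340.]), 0.72), (array([314., 338., 376., 399.]), 0.59)]
stand [(array([195., 142., 260., 220.]), 0.55)]
wrist [0.1127 0.544  0.3734] [ 0.3027 -0.1131 -0.9464]
gauge []
block []
stand [(array([210., 338., 249., 383.]), 0.68)]
{'time': 0.6, 'q': array([ 1.1129,  0.0872,  1.3707, -0.    ,  1.6836, -0.1031]), 'joint_velocities': array([ 0.0003,  0.0005, -0.0004, -0.001 , -0.0008, -0.0009]), 'joint_efforts': array([ -0.0004, -35.1449, -31.3266,  -0.0003,   0.0002,   0.    ]), 'tool_pos': array([0.1911, 0.5158, 0.2504]), 'tool_rot': array([[-0.9377,  0.3474,  0.0001],
       [ 0.3474,  0.9377,  0.0001],
       [-0.    ,  0.0001, -1.    ]]), 'force': array([ 0.1027,  0.753 , -0.0572]), 'torque': array([-0.0354,  0.004 , -0.0392]), 'grasp_force': 0.0, 'opening': 0.08507582490525506}
```

View pics/scene0.png

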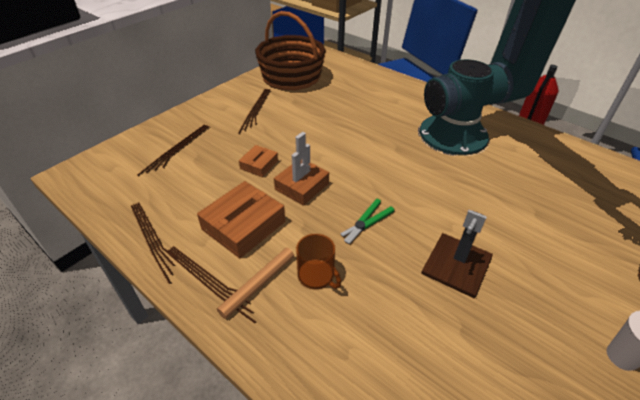

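View pics/side0.png

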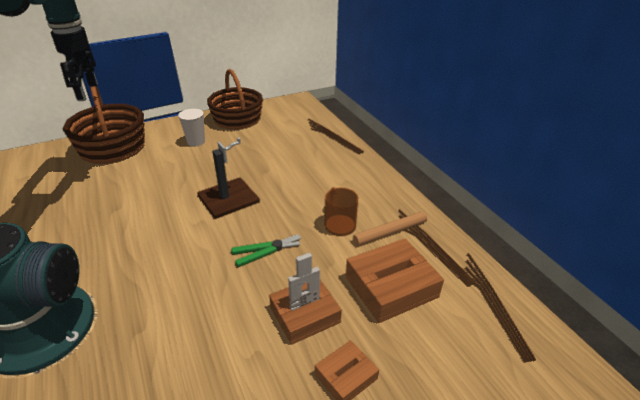

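Both views show the gauge in the middle-sized block (scene ~(301,180), side ~(305,300)) and the stand at scene (460,255), side (228,190). The hook points to lower right in the side view's far direction.

```bash
python3 - <<'E'
from h import *
a=cv2.imread('pics/scene0.png');b=cv2.imread('pics/side0.png')
def c(im,x,y,w,h,s=4):
    im=cv2.resize(im[y:y+h,x:x+w],None,fx=s,fy=s,interpolation=cv2.INTER_CUBIC)
    for i in range(0,w,20): cv2.putText(im,str(x+i),(i*s,10),0,.35,(255,255,0),1); cv2.line(im,(i*s,12),(i*s,18),(255,255,0))
    for i in range(0,h,20): cv2.putText(im,str(y+i),(0,i*s+4),0,.35,(255,255,0),1)
    return im
print(cv2.imwrite('pics/c.png',np.vstack([np.hstack([c(a,255,130,100,75),c(b,255,250,100,75)][:2]),np.hstack([c(a,405,205,100,75),c(b,180,135,100,75)])])))
E
```

```text
True
```

View pics/c.png

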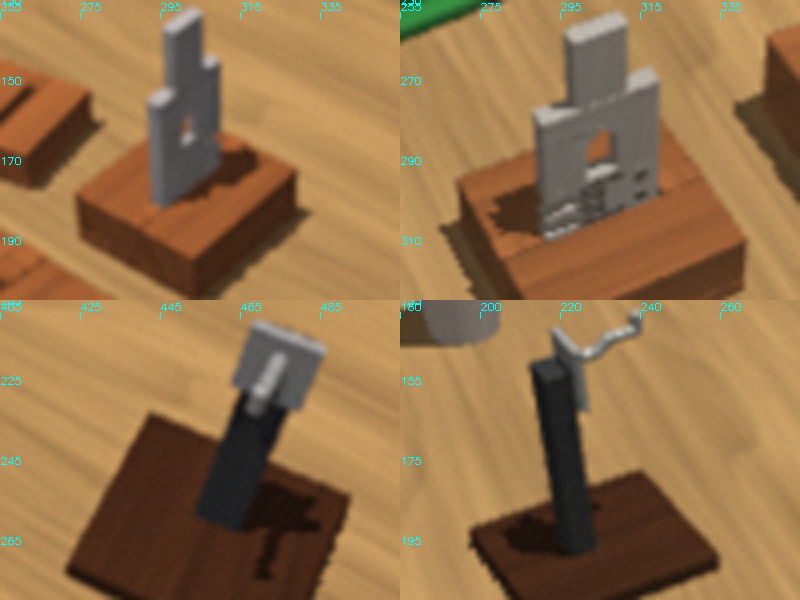

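Crops: gauge's graduated face looks to the side camera (side ~(303,290)); hook tip at scene (475,219), side (240,139). Triangulating.

```bash
python3 - <<'E'
from h import *
np.set_printoptions(precision=4,suppress=True)
a=cam('scene');b=cam('side')
print('block sc');[print(onz(a,u,.042)) for u in [(274.3,179.3),(304.3,196.2),(329.3,173)]]
print('block sd');[print(onz(b,u,.042)) for u in [(269.5,295.8),(341.3,310),(321.8,280.5)]]
print('shoulder sc');[print(onz(a,u,.122)) for u in [(292.5,154.5),(309.8,145)]]
print('shoulder sd');[print(onz(b,u,.122)) for u in [(288.3,277),(320,267.5)]]
print('base sc');[print(onz(a,u,.015)) for u in [(442.5,233.3),(421.8,273),(492.5,253.8)]]
print('base sd');[print(onz(b,u,.015)) for u in [(197.5,191.3),(240.8,177.5),(259.5,200)]]
T=lambda u,v:tri([ray(a,u),ray(b,v)])
print('tip',T((475,218.8),(240,138.8)),'root',T((468.8,232),(227,148.8)))
E
```

```text
block sc
[ 0.5465 -0.2369  0.042 ]
[ 0.5436 -0.1366  0.042 ]
[ 0.4354 -0.1456  0.042 ]
block sd
[ 0.4305 -0.1549  0.042 ]
[ 0.5418 -0.2465  0.042 ]
[ 0.5411 -0.1634  0.042 ]
shoulder sc
[ 0.5144 -0.199   0.122 ]
[ 0.458  -0.1925  0.122 ]
shoulder sd
[ 0.4575 -0.1933  0.122 ]
[ 0.5197 -0.1968  0.122 ]
base sc
[0.4069 0.1732 0.015 ]
[0.538  0.1935 0.015 ]
[0.389  0.2886 0.015 ]
base sd
[0.3895 0.2864 0.015 ]
[0.5152 0.2994 0.015 ]
[0.5276 0.179  0.015 ]
tip [0.5026 0.2407 0.1795] root [0.4812 0.2457 0.1417]
```

```bash
cat >> h.py <<'E'
def plan(pos,yaw,n):
    "rows to world pos and yaw (deg) of tool y, tool staying down; shortest-turn not chosen: dyaw in (-180,180]"
    s=read_state();p=np.array(s['tool_pos']);y=np.degrees(np.arctan2(s['tool_rot'][1][1],s['tool_rot'][0][1]))
    dy=(yaw-y+180)%360-180; dp=(np.array(pos)-p)/n
    print('from',p.round(4),round(y,2),'q',np.round(s['q'],2),'t',s['time'])
    for i in range(n):
        a=np.radians(y+dy*i/n); ty=np.array([np.cos(a),np.sin(a),0]);tz=np.array([0,0,-1.]);tx=np.cross(ty,tz)
        print([[round(float(dp@v),4) for v in (tx,ty,tz)],[0,0,round(-dy/n,2)]],end=',')
    print()
E
python3 - <<'E'
from h import *
plan([.489,-.193,.25],-93.2,16)
E
```

```text
from [0.1911 0.5157 0.2504] 69.67 q [ 1.11  0.09  1.37 -0.    1.68 -0.1 ] t 0.7
[[-0.0328, -0.0351, 0.0], [0, 0, np.float64(10.18)]],[[-0.0385, -0.0287, 0.0], [0, 0, np.float64(10.18)]],[[-0.043, -0.0214, 0.0], [0, 0, np.float64(10.18)]],[[-0.0461, -0.0135, 0.0], [0, 0, np.float64(10.18)]],[[-0.0478, -0.0052, 0.0], [0, 0, np.float64(10.18)]],[[-0.0479, 0.0034, 0.0], [0, 0, np.float64(10.18)]],[[-0.0466, 0.0118, 0.0], [0, 0, np.float64(10.18)]],[[-0.0438, 0.0198, 0.0], [0, 0, np.float64(10.18)]],[[-0.0396, 0.0273, 0.0], [0, 0, np.float64(10.18)]],[[-0.0341, 0.0338, 0.0], [0, 0, np.float64(10.18)]],[[-0.0276, 0.0393, 0.0], [0, 0, np.float64(10.18)]],[[-0.0202, 0.0436, 0.0], [0, 0, np.float64(10.18)]],[[-0.0122, 0.0465, 0.0], [0, 0, np.float64(10.18)]],[[-0.0038, 0.0479, 0.0], [0, 0, np.float64(10.18)]],[[0.0047, 0.0478, 0.0], [0, 0, np.float64(10.18)]],[[0.0131, 0.0462, 0.0], [0, 0, np.float64(10.18)]],
```

>>> arm_command(
  rows=[
    [[-0.033, -0.035, 0], [0, 0, 10.2]],
    [[-0.0385, -0.0287, 0], [0, 0, 10.2]],
    [[-0.043, -0.0214, 0], [0, 0, 10.2]],
    [[-0.046, -0.0135, 0], [0, 0, 10.2]],
    [[-0.0478, -0.005, 0], [0, 0, 10.2]],
    [[-0.048, 0.0034, 0], [0, 0, 10.2]],
    [[-0.0466, 0.0118, 0], [0, 0, 10.2]],
    [[-0.0438, 0.02, 0], [0, 0, 10.2]],
  ],
)

```text
time: 1.7
tool_pos: [0.3404, 0.1599, 0.2506]
tool_rot: [[0.212, 0.977, 0.001], [0.977, -0.212, 0.0], [0.001, 0.001, -1.0]]
force: [0.3, -0.0, -0.1]
opening: 0.0854
grasp_force: 0.0
```

>>> arm_command(
  rows=[
    [[-0.0396, 0.0273, 0], [0, 0, 10.2]],
    [[-0.034, 0.0338, 0], [0, 0, 10.2]],
    [[-0.0276, 0.0393, 0], [0, 0, 10.2]],
    [[-0.02, 0.0436, 0], [0, 0, 10.2]],
    [[-0.012, 0.0465, 0], [0, 0, 10.2]],
    [[-0.004, 0.048, 0], [0, 0, 10.2]],
    [[0.0047, 0.0478, 0], [0, 0, 10.2]],
    [[0.013, 0.046, 0], [0, 0, 10.2]],
  ],
)

```text
time: 2.7
tool_pos: [0.4882, -0.1949, 0.2504]
tool_rot: [[0.998, -0.068, 0.001], [-0.068, -0.998, 0.0], [0.001, -0.0, -1.0]]
force: [-0.0, 0.2, 1.0]
opening: 0.0851
grasp_force: 0.0
```

```bash
python3 - <<'E'
from h import *
p=cam('wrist');save(p,'w1.png')
plan([.489,-.193,.25],-93.2,4)
G=np.array([.489,-.193,.012])
print(proj(p,G+np.array([[0,0,.155],[.03,0,.11],[-.03,0,.11]])).round(1))
E
```

```text
from [ 0.4895 -0.2001  0.2493] -94.36 q [-0.49  0.04  1.42 -0.    1.68  1.15] t 2.75
[[-0.0003, -0.0018, -0.0002], [0, 0, np.float64(-0.29)]],[[-0.0003, -0.0018, -0.0002], [0, 0, np.float64(-0.29)]],[[-0.0002, -0.0018, -0.0002], [0, 0, np.float64(-0.29)]],[[-0.0002, -0.0018, -0.0002], [0, 0, np.float64(-0.29)]],
[[316.6 212.6]
 [314.5 155.7]
 [319.8 225.8]]
```

View pics/w1.png

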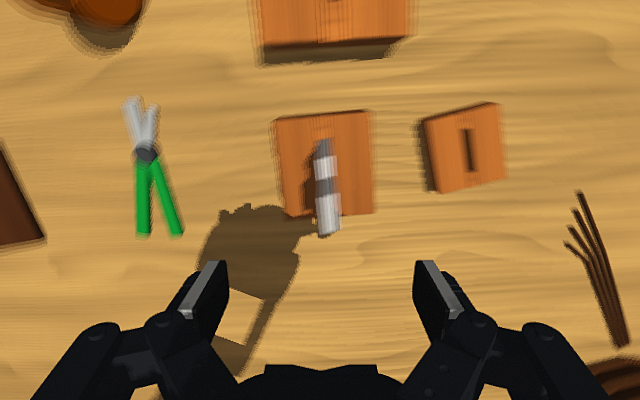

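The wrist view (blurred by residual motion) shows the gauge between the fingers, tab top at about (325,150–235). Correct, settle and look again.

>>> arm_command(
  rows=[
    [[0, -0.0035, 0], [0, 0, -1.2]],
    [[0, -0.0035, 0], [0, 0, 0]],
    [[0, 0, 0], [0, 0, 0]],
    [[0, 0, 0], [0, 0, 0]],
  ],
)

```text
time: 3.25
tool_pos: [0.488, -0.1854, 0.2507]
tool_rot: [[0.999, -0.039, 0.001], [-0.039, -0.999, -0.0], [0.001, 0.0, -1.0]]
force: [0.5, 0.1, 0.3]
opening: 0.0851
grasp_force: 0.0
```

```bash
python3 - <<'E'
from h import *
np.set_printoptions(precision=4,suppress=True)
p=cam('wrist');save(p,'w2.png',(240,90,420,260),4)
G=np.array([.489,-.193,.012])
plan([.489,-.193,.25],-93.2,1)
print(proj(p,G+np.array([[.014,0,.155],[-.014,0,.155],[.03,0,.11],[-.03,0,.11]])).round(1))
E
```

```text
from [ 0.488  -0.1855  0.2506] -92.26 q [-0.47  0.02  1.44  0.    1.68  1.14] t 3.3
[[0.0013, 0.0074, 0.0006], [0, 0, np.float64(0.94)]],
[[329.9 192.1]
 [331.1 230.3]
 [327.7 154.8]
 [330.  225.1]]
```

View pics/w2.png

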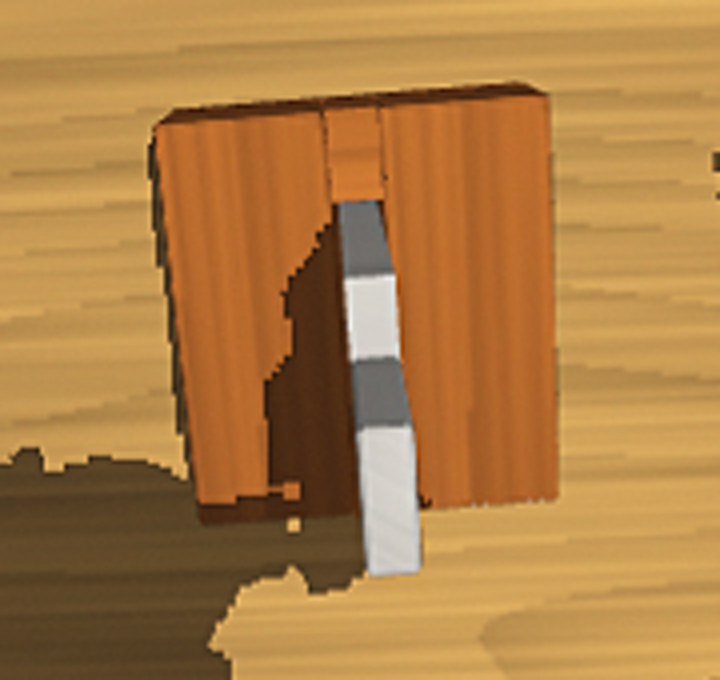

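The gauge shows clearly: tab top runs from (336.3,196) to (338.5,233.8), far shoulder end (332.8,158.8).

```bash
python3 - <<'E'
from h import *
np.set_printoptions(precision=4,suppress=True)
p=cam('wrist')
a,b,c=onz(p,(336.3,196),.167),onz(p,(338.5,233.8),.167),onz(p,(332.8,158.8),.122)
print(a,b,(a+b)/2,np.degrees(np.arctan2(*(a-b)[[1,0]])),c)
d=c-(a+b)/2;print(np.degrees(np.arctan2(d[1],d[0])))
plan([*((a+b)/2)[:2],.25],-93.2,1)
E
```

```text
[ 0.5001 -0.1974  0.167 ] [ 0.4721 -0.1982  0.167 ] [ 0.4861 -0.1978  0.167 ] 1.7617812424365906 [ 0.5156 -0.1971  0.122 ]
1.351161476273947
from [ 0.488  -0.1857  0.2506] -92.27 q [-0.47  0.02  1.44  0.    1.68  1.14] t 3.35
[[-0.0014, 0.0122, 0.0006], [0, 0, np.float64(0.93)]],
```

```bash
python3 - <<'E'
from h import *
np.set_printoptions(precision=4,suppress=True)
p=cam('wrist')
c=[onz(p,(240+u/4,90+v/4),.042) for u,v in [(158,125),(548,95),(557,497),(200,503)]]
print(np.array(c),np.mean(c,0))
for i,j in [(0,1),(3,2),(3,0),(2,1)]:
    d=c[j]-c[i];print(np.linalg.norm(d),np.degrees(np.arctan2(d[1],d[0])))
E
```

```text
[[ 0.5384 -0.1476  0.042 ]
 [ 0.5419 -0.2449  0.042 ]
 [ 0.4341 -0.2489  0.042 ]
 [ 0.4364 -0.1509  0.042 ]] [ 0.4877 -0.1981  0.042 ]
0.09737346660778823 -87.97728667521227
0.0979832529829379 -91.30529361689928
0.10213240064060573 1.8884229510634256
0.1078204413520834 2.131737953621427
```

>>> arm_command(
  rows=[
    [[-0.001, 0.0122, 0], [0, 0, -3.6]],
    [[0, 0, 0.02], [0, 0, 0]],
    [[0, 0, 0.02], [0, 0, 0]],
    [[0, 0, 0.02], [0, 0, 0]],
    [[0, 0, 0.02], [0, 0, 0]],
    [[0, 0, 0.015], [0, 0, 0]],
    [[0, 0, 0.007], [0, 0, 0]],
    [[0, 0, 0], [0, 0, 0]],
  ],
)

```text
time: 4.4
tool_pos: [0.4865, -0.1984, 0.148]
tool_rot: [[1.0, 0.022, -0.0], [0.022, -1.0, 0.0], [-0.0, -0.0, -1.0]]
force: [0.5, -1.0, 0.0]
opening: 0.0852
grasp_force: 0.0
```

>>> arm_command(
  rows=[
    [[0, 0, 0], [0, 0, 0]],
    [[0, 0, 0], [0, 0, 0]],
    [[0, 0, 0], [0, 0, 0]],
    [[0, 0, 0], [0, 0, 0]],
    [[0, 0, 0], [0, 0, 0]],
    [[0, 0, 0], [0, 0, 0]],
    [[0, 0, 0], [0, 0, 0]],
  ],
  claw=0.0,
)

```text
time: 5.28
tool_pos: [0.4867, -0.1982, 0.1486]
tool_rot: [[1.0, 0.022, 0.0], [0.022, -1.0, 0.001], [0.0, -0.001, -1.0]]
force: [-0.5, 1.5, 2.5]
opening: 0.009
grasp_force: 59.0
```

>>> arm_command(
  rows=[
    [[0, 0, -0.01], [0, 0, 0]],
    [[0, 0, -0.015], [0, 0, 0]],
    [[0, 0, -0.02], [0, 0, 0]],
    [[0, 0, -0.03], [0, 0, 0]],
    [[0, 0, -0.03], [0, 0, 0]],
    [[0, 0, -0.026], [0, 0, 0]],
    [[0, 0, 0], [0, 0, 0]],
  ],
)

```text
time: 6.15
tool_pos: [0.4876, -0.1992, 0.2829]
tool_rot: [[1.0, 0.022, 0.006], [0.022, -1.0, -0.004], [0.006, 0.004, -1.0]]
force: [-0.0, 0.4, -2.5]
opening: 0.0094
grasp_force: 58.5
```

```bash
python3 - <<'E'
from h import *
plan([.56,.248,.28],7.5,16)
E
```

```text
from [ 0.4876 -0.1992  0.2829] -88.74 q [-0.5   0.03  1.37 -0.    1.74  1.05] t 6.15
[[0.0051, -0.0278, 0.0002], [0, 0, np.float64(-6.02)]],[[0.008, -0.0272, 0.0002], [0, 0, np.float64(-6.02)]],[[0.0108, -0.0262, 0.0002], [0, 0, np.float64(-6.02)]],[[0.0135, -0.0249, 0.0002], [0, 0, np.float64(-6.02)]],[[0.016, -0.0233, 0.0002], [0, 0, np.float64(-6.02)]],[[0.0184, -0.0215, 0.0002], [0, 0, np.float64(-6.02)]],[[0.0206, -0.0195, 0.0002], [0, 0, np.float64(-6.02)]],[[0.0225, -0.0172, 0.0002], [0, 0, np.float64(-6.02)]],[[0.0242, -0.0148, 0.0002], [0, 0, np.float64(-6.02)]],[[0.0256, -0.0121, 0.0002], [0, 0, np.float64(-6.02)]],[[0.0267, -0.0094, 0.0002], [0, 0, np.float64(-6.02)]],[[0.0275, -0.0066, 0.0002], [0, 0, np.float64(-6.02)]],[[0.0281, -0.0036, 0.0002], [0, 0, np.float64(-6.02)]],[[0.0283, -0.0007, 0.0002], [0, 0, np.float64(-6.02)]],[[0.0282, 0.0023, 0.0002], [0, 0, np.float64(-6.02)]],[[0.0278, 0.0052, 0.0002], [0, 0, np.float64(-6.02)]],
```

>>> arm_command(
  rows=[
    [[0.005, -0.028, 0], [0, 0, -6]],
    [[0.008, -0.027, 0], [0, 0, -6]],
    [[0.011, -0.026, 0], [0, 0, -6]],
    [[0.0135, -0.025, 0], [0, 0, -6]],
    [[0.016, -0.0235, 0], [0, 0, -6]],
    [[0.0185, -0.0215, 0], [0, 0, -6]],
    [[0.0205, -0.0195, 0], [0, 0, -6]],
    [[0.0225, -0.017, 0], [0, 0, -6]],
  ],
)

```text
time: 7.15
tool_pos: [0.5226, 0.026, 0.2776]
tool_rot: [[0.65, 0.76, -0.002], [0.76, -0.65, -0.0], [-0.002, -0.002, -1.0]]
force: [0.2, -0.1, -2.3]
opening: 0.0096
grasp_force: 58.6
```

>>> arm_command(
  rows=[
    [[0.024, -0.015, 0], [0, 0, -6]],
    [[0.0255, -0.012, 0], [0, 0, -6]],
    [[0.0265, -0.0095, 0], [0, 0, -6]],
    [[0.0275, -0.0065, 0], [0, 0, -6]],
    [[0.028, -0.0035, 0], [0, 0, -6]],
    [[0.028, 0, 0], [0, 0, -6]],
    [[0.028, 0.002, 0], [0, 0, -6]],
    [[0.028, 0.005, 0], [0, 0, -6]],
  ],
)

```text
time: 8.15
tool_pos: [0.5593, 0.2484, 0.2774]
tool_rot: [[-0.13, 0.992, -0.003], [0.992, 0.13, -0.001], [-0.001, -0.003, -1.0]]
force: [0.5, 0.6, -2.5]
opening: 0.0093
grasp_force: 58.6
```

>>> arm_command(
  rows=[
    [[0, 0, 0], [0, 0, 0]],
    [[0, 0, 0], [0, 0, 0]],
    [[0, 0, 0], [0, 0, 0]],
  ],
)

```text
time: 8.52
tool_pos: [0.5595, 0.2469, 0.279]
tool_rot: [[-0.125, 0.992, -0.001], [0.992, 0.125, -0.001], [-0.0, -0.001, -1.0]]
force: [0.1, -0.5, -1.6]
opening: 0.0095
grasp_force: 58.7
```

```bash
python3 - <<'E'
from h import *
np.set_printoptions(precision=4,suppress=True)
a=cam('scene');b=cam('side');p=cam('wrist')
s=read_state();print(s['tool_pos'],s['tool_rot'],s['time'])
save(p,'w3.png')
E
```

```text
[0.5596 0.2471 0.2795] [[-0.1254  0.9921  0.0003]
 [ 0.9921  0.1254  0.    ]
 [ 0.      0.0003 -1.    ]] 8.675
```

View pics/w3.png

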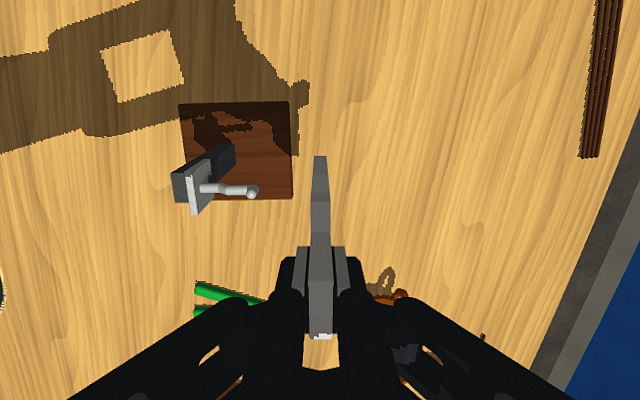

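The wrist view shows gauge held vertically at (320,160–330), hook from (199,188) to tip (252,191), base corners (179,104),(288,102),(293,198). One combined close crop for hook height.

```bash
python3 - <<'E'
from h import *
def c(im,x,y,w,h,s):
    im=cv2.resize(im[y:y+h,x:x+w,::-1],None,fx=s,fy=s,interpolation=cv2.INTER_CUBIC)
    for i in range(0,w,10): cv2.putText(im,str(x+i),(i*s,10),0,.35,(255,255,0),1); cv2.line(im,(i*s,12),(i*s,18),(255,255,0))
    for i in range(0,h,10): cv2.putText(im,str(y+i),(0,i*s+4),0,.35,(255,255,0),1)
    return im
a=cam('scene')['img'];b=cam('side')['img'];w=cam('wrist')['img']
cv2.imwrite('pics/c2.png',np.vstack([c(w,165,95,133,55+60,6)[:0],c(w,165,135,100,50+35,6)[:340,:800] if 0 else np.hstack([c(w,165,140,100,80,4),c(b,200,125,50,40,8)]),np.hstack([c(a,450,200,50,35,8),c(w,170,95,130,115,3)[:280,:390],np.zeros((280,10,3),np.uint8)])]))
E
```

```text
Traceback (most recent call last):
ValueError: all the input array dimensions except for the concatenation axis must match exactly, but along dimension 1, the array at index 0 has size 798 and the array at index 1 has size 800
```

```bash
python3 - <<'E'
from h import *
def c(im,x,y,w,h,s):
    im=cv2.resize(im[y:y+h,x:x+w,::-1],None,fx=s,fy=s,interpolation=cv2.INTER_CUBIC)
    for i in range(0,w,10): cv2.putText(im,str(x+i),(i*s,10),0,.35,(255,255,0),1)
    for i in range(0,h,10): cv2.putText(im,str(y+i),(0,i*s+4),0,.35,(255,255,0),1)
    return im
a=cam('scene')['img'];b=cam('side')['img'];w=cam('wrist')['img']
cv2.imwrite('pics/c2.png',np.vstack([np.hstack([c(w,165,150,100,75,4),c(b,205,130,50,37,8)[:300-4] if 0 else cv2.resize(c(b,205,130,50,40,8),(400,320))[:300]]),np.hstack([cv2.resize(c(a,450,205,50,40,8),(400,320))[:300],c(w,170,90,130,100,3)[:300,:390],np.zeros((300,10,3),np.uint8)])]))
E
```

```text
(no output)
```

View pics/c2.png

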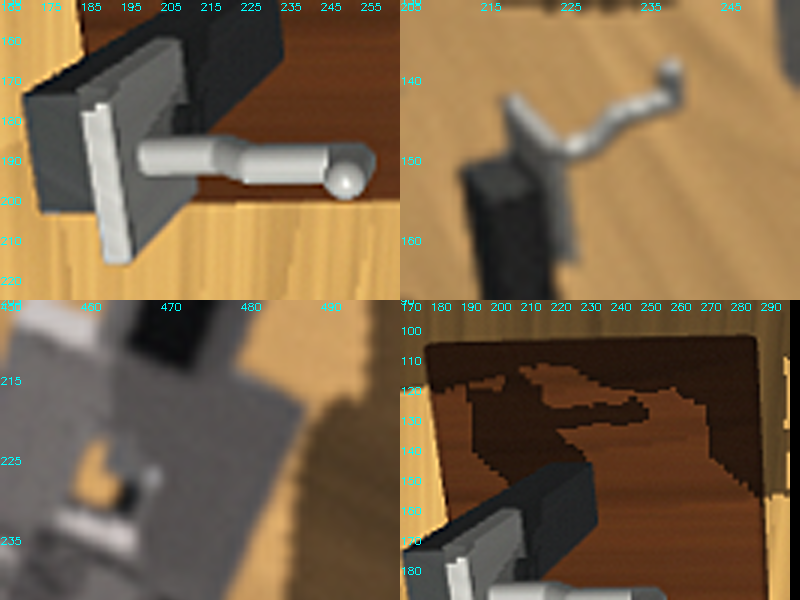

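Combined crop: wrist tip ball (251.5,194.5), plate top front corners (191.8,176.5),(198,215.5), root (201.3,189.3); side tip ball (239,138.3).

```bash
python3 - <<'E'
from h import *
np.set_printoptions(precision=4,suppress=True)
a=cam('scene');b=cam('side');w=cam('wrist')
R=[ray(w,(251.5,194.5)),ray(b,(239,138.3)),ray(a,(474.8,219.2))]
print('tip ball',tri(R[:2]),tri(R),tri(R[::2]))
A,B,C=[onz(w,u,.015) for u in [(179,104.5),(288.5,102),(293,198)]]
print(A,B,C)
for d in (B-A,C-B): print(np.linalg.norm(d),np.degrees(np.arctan2(d[1],d[0])))
o=np.linalg.inv(w['W'])[:3,3];print('cam',o)
for z in (.16,.165,.168,.172,.176,.18):
    P,Q=onz(w,(191.8,176.5),z),onz(w,(198,215.5),z); d=Q-P
    print(z,P,Q,np.linalg.norm(d),np.degrees(np.arctan2(d[1],d[0])), onz(w,(251.5,194.5),z+.002)[:2])
E
```

```text
tip ball [0.5083 0.2454 0.1699] [0.5046 0.2449 0.1782] [0.5112 0.2518 0.197 ]
[0.3888 0.289  0.015 ] [0.5148 0.307  0.015 ] [0.5315 0.1916 0.015 ]
0.12719750415979708 8.10434093617225
0.1165974896357341 -81.73769840412618
cam [0.5489 0.3299 0.4026]
0.16 [0.4583 0.251  0.16  ] [0.4633 0.2187 0.16  ] 0.03262665967462293 -81.21820776334675 [0.5057 0.2428]
0.165 [0.4602 0.2526 0.165 ] [0.465 0.221 0.165] 0.03195428821039369 -81.21820776334673 [0.5066 0.2446]
0.168 [0.4613 0.2536 0.168 ] [0.4661 0.2224 0.168 ] 0.03155086533185616 -81.21820776334674 [0.5071 0.2457]
0.172 [0.4628 0.2549 0.172 ] [0.4675 0.2242 0.172 ] 0.03101296816047272 -81.21820776334673 [0.5079 0.2472]
0.176 [0.4643 0.2562 0.176 ] [0.4689 0.2261 0.176 ] 0.03047507098908928 -81.21820776334671 [0.5086 0.2486]
0.18 [0.4658 0.2575 0.18  ] [0.4703 0.2279 0.18  ] 0.029937173817705925 -81.21820776334673 [0.5093 0.2501]
```

>>> arm_command(
  rows=[
    [[0, 0, 0.02], [0, 0, -1]],
    [[0, 0, 0.02], [0, 0, 0]],
    [[0.0047, 0, 0.011], [0, 0, 0]],
    [[0, -0.012, 0], [0, 0, 0]],
    [[0, -0.012, 0], [0, 0, 0]],
    [[0, -0.01, 0], [0, 0, 0]],
    [[0, 0, 0], [0, 0, 0]],
    [[0, 0, 0], [0, 0, 0]],
  ],
)

```text
time: 10.12
tool_pos: [0.5254, 0.2476, 0.2289]
tool_rot: [[-0.144, 0.99, 0.001], [0.99, 0.144, 0.0], [0.0, 0.001, -1.0]]
force: [-0.3, -0.8, -2.3]
opening: 0.0097
grasp_force: 58.8
```

```bash
python3 - <<'E'
from h import *
np.set_printoptions(precision=4,suppress=True)
def c(im,x,y,w,h,s):
    im=cv2.resize(im[y:y+h,x:x+w,::-1],None,fx=s,fy=s,interpolation=cv2.INTER_CUBIC)
    for i in range(0,w,10): cv2.putText(im,str(x+i),(i*s,10),0,.35,(255,255,0),1)
    for i in range(0,h,10): cv2.putText(im,str(y+i),(0,i*s+4),0,.35,(255,255,0),1)
    return im
b=cam('side');w=cam('wrist')
s=read_state();print(s['tool_pos'],s['tool_rot'],s['time'],s['force'])
O=np.array([.4637,.238,0]);ang=np.radians(8.2);X=-np.array([np.cos(ang),np.sin(ang),0]);Y=np.array([-X[1],X[0],0]);
print('side tip by arm z',[(z,proj(b,O-.044*X+[0,0,z+.01]).round(1).tolist()) for z in (.15,.16,.17)])
p=np.array(s['tool_pos']);print('stand xy',(p-O)@X,(p-O)@Y)
for n,q in (('w',w),('b',b)):
    print(n,[proj(q,p+[0,0,h-.1366]+y*Y-.005*X).round(1).tolist() for h,y in ((.092,0),(.11,.03),(.11,-.03),(0,.03),(0,-.03))])
u=proj(b,O-.03*X+[0,0,.15])[0].astype(int)
cv2.imwrite('pics/c3.png',np.hstack([c(w,170,120,200,200,2),c(b,u[0]-40,u[1]-40,80,80,5)[:400]]))
E
```

```text
[0.5256 0.2475 0.2285] [[-0.1436  0.9896  0.0005]
 [ 0.9896  0.1436  0.0002]
 [ 0.0001  0.0006 -1.    ]] 10.225 [ 0.0077 -0.1525 -1.8695]
side tip by arm z [(0.15, [[238.7, 142.1]]), (0.16, [[238.3, 138.6]]), (0.17, [[237.8, 135.0]])]
stand xy -0.06260480707917195 -0.0006070228611746803
w [[[329.8, 238.2]], [[330.2, 302.0]], [[331.5, 199.0]], [[326.6, 222.3]], [[327.0, 153.8]]]
b [[[246.2, 131.0]], [[251.0, 129.4]], [[240.2, 119.9]], [[254.7, 167.3]], [[244.3, 157.0]]]Traceback (most recent call last):
  File "<stdin>", line 16, in <module>
  File "<stdin>", line 4, in c
KeyError: (slice(120, 320, None), slice(170, 370, None), slice(None, None, -1))
```

```bash
python3 - <<'E'
from h import *
def c(im,x,y,w,h,s):
    im=cv2.resize(im[y:y+h,x:x+w,::-1],None,fx=s,fy=s,interpolation=cv2.INTER_CUBIC)
    for i in range(0,w,10): cv2.putText(im,str(x+i),(i*s,10),0,.35,(255,255,0),1)
    for i in range(0,h,10): cv2.putText(im,str(y+i),(0,i*s+4),0,.35,(255,255,0),1)
    return im
b=cam('side')['img'];w=cam('wrist')['img']
cv2.imwrite('pics/c3.png',np.hstack([c(w,190,140,160,200,2),c(b,205,105,60,50,8)]))
E
```

```text
(no output)
```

View pics/c3.png

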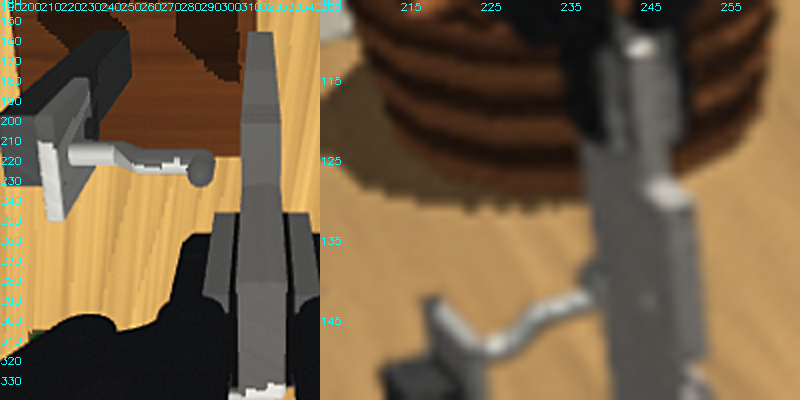

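```bash
python3 - <<'E'
from h import *
np.set_printoptions(precision=4,suppress=True)
b=cam('side');w=cam('wrist')
r1=ray(w,(290.5,224));r2=ray(b,(238.8,138.3))
T=tri([r1,r2]);print('tip',T,[np.linalg.norm(np.cross(T-o,d)) for o,d in (r1,r2)])
s=read_state();p=np.array(s['tool_pos']);ang=np.radians(8.2);X=-np.array([np.cos(ang),np.sin(ang),0]);Y=np.array([-X[1],X[0],0])
d=T-p;print('tip rel tcp along X,Y,z',d@X,d@Y,d[2],'apex z',p[2]-.0446)
A,B,C=[onz(w,(190+u/2,140+v/2),T[2]-.002) for u,v in [(57,142),(65,218),(61,180)]]
print('plate',A,B,((A+B)/2-p)@X,((A+B)/2-p)@Y)
r3=onz(w,(190+72/2,140+153/2),T[2]-.017);print('root',(r3-p)@X,(r3-p)@Y)
E
```

```text
tip [0.508  0.247  0.1689] [np.float64(0.001314561090929886), np.float64(0.0013145610909297751)]
tip rel tcp along X,Y,z 0.017357074566605662 -0.0019673507604358238 -0.059201847914348654 apex z 0.1835307379594552
plate [0.4622 0.2486 0.1669] [0.4657 0.2229 0.1669] 0.06256954627965196 0.002861596886153468
root 0.06294950717687114 -0.0003027470881647578
```

Tip ball measured at z≈0.169 (arm ≈0.159), nearly laterally centred; eye apex ≈24 mm above arm: fits over the tip. Advance in.

>>> arm_command(
  rows=[
    [[0, -0.004, 0], [0, 0, 0]],
    [[0, -0.004, 0], [0, 0, 0]],
    [[0, -0.004, 0], [0, 0, 0]],
    [[0, -0.003, 0], [0, 0, 0]],
    [[0, 0, 0], [0, 0, 0]],
  ],
)

```text
time: 11.05
tool_pos: [0.5102, 0.2454, 0.2285]
tool_rot: [[-0.144, 0.99, 0.0], [0.99, 0.144, 0.0], [0.0, 0.0, -1.0]]
force: [0.5, 0.2, -2.4]
opening: 0.0094
grasp_force: 58.9
```

>>> arm_command(
  rows=[
    [[0, -0.004, 0], [0, 0, 0]],
    [[0, -0.004, 0], [0, 0, 0]],
    [[0, -0.004, 0], [0, 0, 0]],
    [[0, -0.004, 0], [0, 0, 0]],
    [[0, 0, 0], [0, 0, 0]],
  ],
)

```text
time: 11.68
tool_pos: [0.4943, 0.2431, 0.2284]
tool_rot: [[-0.144, 0.99, 0.0], [0.99, 0.144, 0.0], [0.0, 0.0, -1.0]]
force: [0.5, 0.0, -1.6]
opening: 0.0092
grasp_force: 58.9
```

>>> arm_command(
  rows=[
    [[0, 0, 0.004], [0, 0, 0]],
    [[0, 0, 0.004], [0, 0, 0]],
    [[0, 0, 0.002], [0, 0, 0]],
    [[0, 0, 0.001], [0, 0, 0]],
    [[0, 0, 0], [0, 0, 0]],
  ],
)

```text
time: 12.3
tool_pos: [0.4946, 0.2431, 0.2172]
tool_rot: [[-0.144, 0.99, -0.0], [0.99, 0.144, -0.0], [-0.0, -0.0, -1.0]]
force: [0.1, -0.2, -2.3]
opening: 0.009
grasp_force: 58.9
```

>>> arm_command(
  rows=[
    [[0, 0, 0.001], [0, 0, 0]],
    [[0, 0, 0.001], [0, 0, 0]],
    [[0, 0, 0], [0, 0, 0]],
  ],
)

```text
time: 12.68
tool_pos: [0.4946, 0.2431, 0.2152]
tool_rot: [[-0.144, 0.99, -0.0], [0.99, 0.144, 0.0], [0.0, -0.0, -1.0]]
force: [-0.0, -0.5, -2.2]
opening: 0.0094
grasp_force: 58.9
```

>>> arm_command(
  rows=[
    [[0, 0, 0.001], [0, 0, 0]],
    [[0, 0, 0.0005], [0, 0, 0]],
    [[0, 0, 0], [0, 0, 0]],
  ],
)

```text
time: 13.05
tool_pos: [0.4946, 0.2431, 0.2137]
tool_rot: [[-0.144, 0.99, -0.0], [0.99, 0.144, 0.0], [0.0, -0.0, -1.0]]
force: [0.2, -0.1, -2.1]
opening: 0.0092
grasp_force: 58.9
```

>>> arm_command(
  rows=[
    [[0, 0, 0.001], [0, 0, 0]],
    [[0, 0, 0.0005], [0, 0, 0]],
    [[0, 0, 0], [0, 0, 0]],
  ],
)

```text
time: 13.42
tool_pos: [0.4946, 0.2431, 0.2122]
tool_rot: [[-0.144, 0.99, -0.0], [0.99, 0.144, 0.0], [0.0, -0.0, -1.0]]
force: [0.2, 0.1, -1.9]
opening: 0.0092
grasp_force: 58.9
```

>>> arm_command(
  rows=[
    [[0, 0, 0.0005], [0, 0, 0]],
    [[0, 0, 0.0005], [0, 0, 0]],
    [[0, 0, 0], [0, 0, 0]],
  ],
)

```text
time: 13.8
tool_pos: [0.4946, 0.2432, 0.2115]
tool_rot: [[-0.144, 0.99, 0.0], [0.99, 0.144, 0.0], [0.0, 0.0, -1.0]]
force: [-0.9, 1.0, -0.7]
opening: 0.0092
grasp_force: 58.9
```

>>> arm_command(
  rows=[
    [[0, 0, 0.0005], [0, 0, 0]],
    [[0, 0, 0.0005], [0, 0, 0]],
    [[0, 0, 0], [0, 0, 0]],
  ],
)

```text
time: 14.18
tool_pos: [0.4947, 0.2434, 0.211]
tool_rot: [[-0.144, 0.99, 0.001], [0.99, 0.144, 0.001], [0.001, 0.001, -1.0]]
force: [-0.5, 0.8, 2.1]
opening: 0.0093
grasp_force: 59.3
```

Hook arm felt at TCP z≈0.2113 (arm axis ≈0.161). Raise 3 mm and slide in.

>>> arm_command(
  rows=[
    [[0.0003, 0, -0.0015], [0, 0, 0]],
    [[0, 0, -0.0015], [0, 0, 0]],
    [[0, -0.004, 0], [0, 0, 0]],
    [[0, -0.004, 0], [0, 0, 0]],
    [[0, -0.004, 0], [0, 0, 0]],
    [[0, -0.004, 0], [0, 0, 0]],
    [[0, -0.003, 0], [0, 0, 0]],
    [[0, 0, 0], [0, 0, 0]],
  ],
)

```text
time: 15.18
tool_pos: [0.4756, 0.2407, 0.2134]
tool_rot: [[-0.144, 0.99, 0.0], [0.99, 0.144, 0.0], [0.0, 0.0, -1.0]]
force: [-0.0, -0.0, -2.6]
opening: 0.0092
grasp_force: 58.8
```

>>> arm_command(
  rows=[
    [[0, -0.001, 0], [0, 0, 0]],
    [[0, -0.001, 0], [0, 0, 0]],
    [[0, -0.001, 0], [0, 0, 0]],
    [[0, 0, 0], [0, 0, 0]],
  ],
)

```text
time: 15.68
tool_pos: [0.4727, 0.2402, 0.2133]
tool_rot: [[-0.144, 0.99, 0.0], [0.99, 0.144, 0.0], [0.0, 0.0, -1.0]]
force: [-0.5, 0.1, -2.3]
opening: 0.0094
grasp_force: 58.8
```

>>> arm_command(
  rows=[
    [[0, -0.0005, 0], [0, 0, 0]],
    [[0, -0.0005, 0], [0, 0, 0]],
    [[0, 0, 0], [0, 0, 0]],
  ],
)

```text
time: 16.05
tool_pos: [0.4718, 0.2401, 0.2133]
tool_rot: [[-0.144, 0.99, 0.0], [0.99, 0.144, 0.0], [0.0, 0.0, -1.0]]
force: [0.0, 0.9, -1.6]
opening: 0.0094
grasp_force: 58.8
```

>>> arm_command(
  rows=[
    [[0, -0.0005, 0.001], [0, 0, 0]],
    [[0, -0.0005, 0.001], [0, 0, 0]],
    [[0, 0, 0], [0, 0, 0]],
  ],
)

```text
time: 16.42
tool_pos: [0.4707, 0.2399, 0.2111]
tool_rot: [[-0.144, 0.99, -0.0], [0.99, 0.144, -0.0], [-0.0, -0.0, -1.0]]
force: [0.6, 0.1, -2.5]
opening: 0.0093
grasp_force: 58.8
```

>>> arm_command(
  rows=[
    [[0, -0.0005, 0.001], [0, 0, 0]],
    [[0, -0.0005, 0.001], [0, 0, 0]],
    [[0, 0, 0], [0, 0, 0]],
  ],
)

```text
time: 16.8
tool_pos: [0.4697, 0.2398, 0.2092]
tool_rot: [[-0.144, 0.99, -0.0], [0.99, 0.144, 0.0], [0.0, -0.0, -1.0]]
force: [-0.5, 0.0, -1.9]
opening: 0.0095
grasp_force: 58.8
```

>>> arm_command(
  rows=[
    [[0, -0.0005, 0], [0, 0, 0]],
    [[0, -0.0005, 0], [0, 0, 0]],
    [[0, 0, 0], [0, 0, 0]],
  ],
)

```text
time: 17.18
tool_pos: [0.4688, 0.2397, 0.2094]
tool_rot: [[-0.144, 0.99, 0.0], [0.99, 0.144, 0.0], [0.0, 0.0, -1.0]]
force: [0.6, -0.4, -1.5]
opening: 0.0094
grasp_force: 58.8
```

>>> arm_command(
  rows=[
    [[0, -0.0005, 0], [0, 0, 0]],
    [[0, -0.0005, 0], [0, 0, 0]],
    [[0, 0, 0], [0, 0, 0]],
  ],
)

```text
time: 17.55
tool_pos: [0.4684, 0.2396, 0.2094]
tool_rot: [[-0.144, 0.99, 0.002], [0.99, 0.144, 0.0], [0.0, 0.002, -1.0]]
force: [3.2, 0.7, -3.5]
opening: 0.0094
grasp_force: 58.6
```

>>> arm_command(
  rows=[
    [[0, -0.0005, 0], [0, 0, 0]],
    [[0, 0, 0], [0, 0, 0]],
  ],
)

```text
time: 17.8
tool_pos: [0.4682, 0.2395, 0.2094]
tool_rot: [[-0.144, 0.99, 0.002], [0.99, 0.144, 0.001], [0.0, 0.002, -1.0]]
force: [4.9, 1.1, -5.8]
opening: 0.0093
grasp_force: 58.5
```

>>> arm_command(
  rows=[
    [[0, -0.0005, 0], [0, 0, 0]],
    [[0, 0, 0], [0, 0, 0]],
  ],
)

```text
time: 18.05
tool_pos: [0.4682, 0.2395, 0.2094]
tool_rot: [[-0.143, 0.99, 0.003], [0.99, 0.143, 0.001], [0.0, 0.003, -1.0]]
force: [5.9, 1.7, -5.8]
opening: 0.0089
grasp_force: 58.4
```

Plate contact (~6 N). Ease back 1 mm, then lower into the dip.

>>> arm_command(
  rows=[
    [[0, 0.001, 0], [0, 0, 0]],
    [[0, 0, 0.001], [0, 0, 0]],
    [[0, 0, 0.001], [0, 0, 0]],
    [[0, 0, 0.001], [0, 0, 0]],
    [[0, 0, 0.0005], [0, 0, 0]],
    [[0, 0, 0], [0, 0, 0]],
  ],
)

```text
time: 18.8
tool_pos: [0.4683, 0.2397, 0.2063]
tool_rot: [[-0.144, 0.99, 0.002], [0.99, 0.144, 0.001], [0.001, 0.002, -1.0]]
force: [5.3, 2.0, 0.2]
opening: 0.0094
grasp_force: 59.4
```

>>> arm_command(
  rows=[
    [[0, 0, 0.0005], [0, 0, 0]],
    [[0, 0, 0.0005], [0, 0, 0]],
    [[0, 0, 0], [0, 0, 0]],
  ],
)

```text
time: 19.18
tool_pos: [0.4683, 0.2397, 0.2052]
tool_rot: [[-0.144, 0.99, 0.002], [0.99, 0.144, 0.001], [0.001, 0.002, -1.0]]
force: [5.0, 0.8, -0.1]
opening: 0.0092
grasp_force: 59.5
```

>>> arm_command(
  rows=[
    [[0, 0, 0.0005], [0, 0, 0]],
    [[0, 0, 0], [0, 0, 0]],
  ],
)

```text
time: 19.42
tool_pos: [0.4683, 0.2397, 0.2047]
tool_rot: [[-0.144, 0.99, 0.002], [0.99, 0.144, 0.001], [0.001, 0.002, -1.0]]
force: [5.5, 1.3, -0.0]
opening: 0.0092
grasp_force: 59.5
```

>>> arm_command(
  rows=[
    [[0, 0.0007, 0], [0, 0, 0]],
    [[0, 0, 0.0005], [0, 0, 0]],
    [[0, 0, 0], [0, 0, 0]],
  ],
)

```text
time: 19.8
tool_pos: [0.4685, 0.2397, 0.2042]
tool_rot: [[-0.144, 0.99, 0.0], [0.99, 0.144, 0.0], [0.0, 0.0, -1.0]]
force: [3.2, 0.5, 2.5]
opening: 0.0097
grasp_force: 59.7
```

>>> arm_command(
  rows=[
    [[0, 0, 0.0005], [0, 0, 0]],
    [[0, 0, 0], [0, 0, 0]],
  ],
)

```text
time: 20.05
tool_pos: [0.4685, 0.2398, 0.2039]
tool_rot: [[-0.144, 0.99, 0.0], [0.99, 0.144, 0.001], [0.001, 0.0, -1.0]]
force: [1.9, 1.5, 4.7]
opening: 0.0094
grasp_force: 60.1
```

>>> arm_command(
  rows=[
    [[0, 0, 0.0005], [0, 0, 0]],
    [[0, 0, 0], [0, 0, 0]],
  ],
)

```text
time: 20.3
tool_pos: [0.4684, 0.24, 0.2037]
tool_rot: [[-0.144, 0.99, 0.001], [0.99, 0.144, 0.001], [0.001, 0.001, -1.0]]
force: [2.6, 0.6, 6.2]
opening: 0.0093
grasp_force: 60.3
```

Seated 7 mm below the arm contact, hook carrying ~8 N. Ease slightly and open.

>>> arm_command(
  rows=[
    [[0, 0, -0.0004], [0, 0, 0]],
    [[0, 0, 0], [0, 0, 0]],
    [[0, 0, 0], [0, 0, 0]],
  ],
)

```text
time: 20.68
tool_pos: [0.4685, 0.2399, 0.2037]
tool_rot: [[-0.144, 0.99, 0.0], [0.99, 0.144, 0.001], [0.001, 0.0, -1.0]]
force: [1.2, 1.5, 5.3]
opening: 0.0091
grasp_force: 60.2
```

>>> arm_command(
  claw=0.04,
  rows=[
    [[0, 0, 0], [0, 0, 0]],
    [[0, 0, 0], [0, 0, 0]],
    [[0, 0, 0], [0, 0, 0]],
    [[0, 0, 0], [0, 0, 0]],
    [[0, 0, 0], [0, 0, 0]],
  ],
)

```text
time: 21.3
tool_pos: [0.4684, 0.2396, 0.2031]
tool_rot: [[-0.144, 0.99, -0.0], [0.99, 0.144, -0.0], [-0.0, -0.0, -1.0]]
force: [-1.4, 0.4, 0.5]
opening: 0.0402
grasp_force: 0.0
```

>>> arm_command(
  rows=[
    [[0, 0, -0.008], [0, 0, 0]],
    [[0, 0, -0.015], [0, 0, 0]],
    [[0, 0, -0.025], [0, 0, 0]],
    [[0, 0, -0.03], [0, 0, 0]],
    [[0, 0, -0.03], [0, 0, 0]],
    [[0, 0, 0], [0, 0, 0]],
    [[0, 0, 0], [0, 0, 0]],
  ],
)

```text
time: 22.18
tool_pos: [0.4684, 0.2395, 0.311]
tool_rot: [[-0.144, 0.99, -0.0], [0.99, 0.144, -0.0], [-0.0, -0.0, -1.0]]
force: [0.3, -0.3, 0.1]
opening: 0.0398
grasp_force: 0.0
```

```bash
python3 - <<'E'
from h import *
def c(im,x,y,w,h,s): return cv2.resize(im[y:y+h,x:x+w,::-1],None,fx=s,fy=s,interpolation=cv2.INTER_CUBIC)
b=cam('side')['img'];w=cam('wrist')['img'];a=cam('scene')['img']
s=read_state();print(s['tool_pos'],s['force'],s['opening'],s['time'])
cv2.imwrite('pics/c4.png',np.vstack([np.hstack([c(b,185,105,100,100,4)[:300],c(a,410,170,100,100,4)[:300]]),c(w,120,50,400,150,2)]))
E
```

```text
[0.4680607  0.23942415 0.30965793] [ 0.29037173 -0.01245502  0.66169723] 0.04020376158993546 22.325
```

View pics/c4.png

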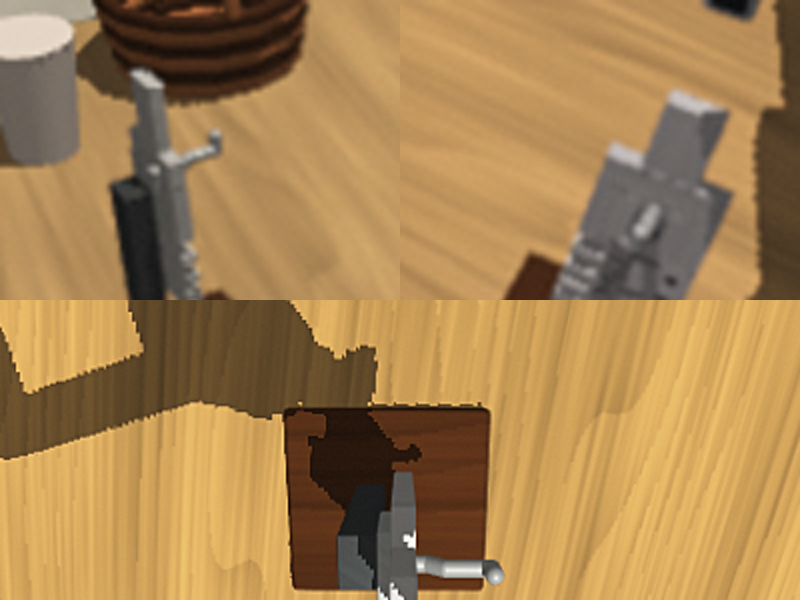

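The gauge hangs level on the hook, against the back plate, with the graduated face outward (black lines visible in the scene view). The gripper is clear.

```bash
python3 -c "
from workcell import manip; print(manip.hand_in())"
```

```text
the job is handed in; nothing more can be done
None
```

The gauge hangs by its eye in the dip of the hook, against the back plate with its graduated face outward; the fingers are open and clear, and I handed the job in at about 22 s.

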